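# Pin the backstop and clamp a glued carton in the bench press

### The arm

A 6-joint arm with a two-finger parallel gripper is mounted at the origin on the work surface. World frame = base frame: x ahead of the robot, y to its left, z up, the work surface at z = 0. Lengths are in m, angles in rad, forces in N, time in s.
With the tool pointing down it reaches from about 0.275 to 0.825 m from the base axis. Payload 4.9 kg.
Tool frame: the origin (TCP) lies midway between the tips of the shut fingers; the grasp point (between the pads) lies 19 mm behind it (grip_point_offset is the distance from the TCP to the grasp point, in m); z points along the fingers, y is the line along which they close (so a half turn about z gives the same grasp; the last joint's range is limited). The gripper opens to 85 mm and grips with 20 to 120 N. Pads are 22 mm wide; open, the fingers measure 114 mm over their backs; the gripper's body (76 mm by 85 mm) begins 54 mm behind the grasp point. The pads swing forward as they close: fully open they stand 13 mm farther back than shut.
Start: joints at [1.001, 0.326, -0.193, 1.052, 0, 1.437], TCP at [0.232, 0.499, 0.231] pointing down, gripper open.
Joint ranges: [-2.65, 2.65], [-0.97, 1.79], [-1.3, 1.35], [-1.93, 2.1], [-1.47, 1.37], [-3.14, 3.14]. Speed limits (rad/s): [2.57, 2.57, 3.14, 3.14, 3.14, 3.14].

### API

Orientations are given as a rotation vector (axis times angle).
In Python, from cell import * gives the robot as it stands. Calls block until the motion is done:
- movep(position, orientation): joint-space move of the TCP to a pose.
- move_l(position, velocity=0.15, rot=None, until_force=None): straight line of the TCP; rot=None keeps the orientation; velocity is the mean speed in m/s. With until_force (N) it stops when the force on the tool has changed by that much, and returns True; else False.
- set_joints(angles): joint-space move.
- let_go() and grab(newtons=None): open the fingers fully, or close them until they stop; newtons is the grip in N (None keeps the last).
- sleep(seconds).
- ik(position, orientation): joint angles nearest the present ones, or None.
- get_state(): the state.
- grab_frame(name): name is "scene" or "top" or "wrist"; returns a dict with "img" (384x512x3 uint8, red, green, blue), "fx", "fy", "cx", "cy" (pixels), "cam_to_world" (4x4, takes a point from camera to world coordinates); the wrist camera has in their place "T_tool_cam" (4x4, takes a point from camera to tool coordinates, whose origin is the TCP and whose axes are the flange's). Camera axes: x right, y down, z forward; pixel columns grow to the right and rows downward; lengths in m; the calibration is good to about 2 mm. The wrist camera is an equidistant fisheye: a pixel r from the principal point sees the ray r / f radians off the axis. A picture is of the moment at which its call begins: read the wrist's pose just before it. There is no depth.
A pose or a line that the arm cannot do raises MotionError and nothing moves.
- sign_off(): hands the job in; it is judged then, once.
Trained networks look in the newest picture that a camera, given by its name, has taken for a name from the list of things; names that differ only in an ending like _2 or _b are one class to them, and where a whole thing is asked for, a point or a joint stands for the part that bears it (a point fixed in the world has none). Each returns a list of dicts, best first, with "score" (0 to 1); they miss things now and then, are a little off and sometimes report something else, mostly with a low value. They report only what shows in the picture. A call takes as long as a camera call. They do not tell look-alikes from the thing itself.
- spot_in(camera, name): "centre" ([column, row] in pixels, amid what is visible of it).
- silhouettes(camera, name): "mask" (384x512 bool, what is visible of it) and "centre" ([column, row] in pixels, amid what is visible of it).
- tip_of(camera, name): "centre" ([column, row] in pixels: a listed point, or the origin of a listed thing).
The state is a dict: "clock": time; "q": joint angles; "joint_velocities": joint speeds; "tau": joint torques, N m; "position": TCP position; "eef_rot": TCP orientation; "contact_force": force on the tool from outside, world axes, zero at the start; "wrist_torque": the same for the moment, N m; "finger_gap": opening from 0.0 (shut) to 1.0 (fully open); "grasp_force": force on a finger pad.
Only numpy, scipy, OpenCV 4.12 (cv2) and the standard library are available. Lean on these libraries where they do the work, as an engineer would, in place of code of your own. Each camera call takes 0.05 s, during which the arm holds its last target. There are 200 camera calls.

### The job

At the packing bench, press a freshly glued carton: first push the loose steel pin fully home through the backstop into the rail and let go of it, so that the backstop is locked. Then pump the pistol-grip trigger, moving the jaw by nothing else, until the sprung rubber pad holds the carton against the backstop and is pushed about half way in on its spring; do not crush the carton with a harder squeeze, and leave the other things on the bench alone. Finish while still holding the trigger squeezed with the fingers, so that the pad keeps its pressure.

Things in the scene. Friction and masses are not known exactly. Their poses are not given: they have to be found in the camera images.
- press: Bench clamp press, bolted down: dark steel bed 110 x 285 mm, grey housing (60 x 70 mm, 95 mm high) at one end, backstop (100 mm high, the tallest part) at the other. Origin at bench level on the clamp line; its y runs from housing to backstop, z up; handle and trigger stick out along its -x. A toothed rod from the housing, 55 mm up on the clamp line, carries jaw plate and sprung pad.
- handle_grip (a point): Squeezing point on the outer (press -y) face of the fixed black handle, 55 mm above the bench. Handle: 20 mm thick along press y, 30 to 80 mm up, ends 27 mm past this point along press -x. Outer faces of handle and trigger here: 56 mm apart at rest, 40 mm fully squeezed. Only the trigger moves, so a hand that stays put is best centred 20 mm from here along press +y and opened to 80 mm.
- trigger_face (a point): Point on the outer (press +y) face of the black trigger, straight across from handle_grip, 70 mm from its upright hinge at the housing. Trigger: bar 12 mm thick, 95 mm long, 30 to 80 mm above the bench. It is pulled towards the handle (press -y), 16 mm at this point; a spring (3 to 4.5 N here) brings it back when let go.
- trigger (a joint): Trigger angle, rad: 0 at rest, 0.23 fully squeezed.
- jaw (a joint): Feed of jaw plate and toothed rod to the backstop, 0 to 0.07 m. A full squeeze feeds 8 to 14 mm (ratchet teeth 6.5 mm apart). Let go, the jaw stays put by friction (7 N), can't be wound back, and a pressed pad eases to some 5 N: only a held trigger keeps more. Held with F newtons at trigger_face the pad presses with about 3 + F/2 N: 12 N give 9, 20 N 13, 35 N 20 if stroke is left.
- pad (a joint): How far the rubber pad is pushed back on its coil spring towards the jaw plate, m: 0 free, 0.016 bottomed, 1.5 N per mm. Half way, 0.008, is 12 N.
- pad_face (a point): Centre of the front face of the black rubber pad, 50 x 50 mm, 55 mm above the bench, facing the carton; it moves with jaw and pad.
- stop_hole (a point): Centre of the mouth of the upright 14 mm round hole in the backstop's tongue, 52 mm above the bench, 42 mm behind the upright plate. At the start it is in line with the hole in the rail below.
- rail_hole (a point): Centre of the mouth of the 14 mm hole in the rail under the tongue, 34 mm above the bench, open down to the bench.
- pin: Loose steel pin, 90 g, upright: shank 12 mm in diameter, 46 mm long with a bevelled tip, below a round head 22 mm in diameter and 30 mm high. Origin at the tip, z up along the pin. It stands in the wooden pin block; fully home in the press, its head sits on the tongue with the tip 6 mm above the bench.
- pin_block: Fixed plywood cube, 50 mm, with a 14 mm hole where the pin stands at the start, its head on the block's top. Origin at the centre of the underside.
- carton: Cardboard carton 70 (x) x 80 (y) x 75 mm high, 0.2 to 0.42 kg, loose on the press bed between pad and backstop. Origin at the centre of its underside. It is crushed by more than 18.5 N.
- tape_roll: Bystander: roll of brown tape lying flat, 96 mm across, 48 mm high.
- glue_bottle: Bystander: white bottle, 50 mm across, 110 mm high.
- stock_box: Bystander: white paper box 80 x 100 x 50 mm.
- backstop (a joint): Slide of the backstop along press +y: 0 in place (as at the start) to 0.035 m. Only 2.5 N of friction holds it unless it is pinned. Steel plate 80 mm wide, 18 mm thick, 14 to 100 mm above the bench, facing the pad (its face at press y = 105 mm), with a tongue 60 mm wide and 16 mm thick behind it.
Not all that is in view belongs to the job. Leave any purple or turquoise look-alike of the carton alone.

How it is judged:
On the way, in this order (a step that is already met when the one before it is completed fails the run):
1. the pin is home through backstop and rail, and let go (z of pin in the frame of rail_hole below -0.023 m and horizontal distance between pin and rail_hole below 0.004 m and contact force between the fingers and pin below 0.1 N), for 0.2 s.
2. the trigger is squeezed and the pad presses the carton (contact force between pad and carton above 1.5 N and value of joint trigger above 0.02 rad and contact force between the fingers and trigger above 1 N), for 0.1 s.
At the end, for the whole second after the job is handed in: Pin within 5 mm of full depth and upright, backstop within 5 mm of its place; carton still and upright, pad on it with 7 to 18 N and 5 to 11.8 mm back on its spring, backstop taking over 4 N; fingers still squeeze the trigger (over 3 N, more than 0.02 rad off rest) (z of pin in the frame of rail_hole below -0.023 m and horizontal distance between pin and rail_hole below 0.004 m and angle between pin's own z axis and vertical below 0.15 rad and y of stop_hole in the frame of rail_hole below 0.005 m and value of joint pad between 0.005 and 0.0118 m and contact force between pad and carton between 7 and 18 N and contact force between carton and backstop above 4 N and value of joint trigger above 0.02 rad and contact force between the fingers and trigger above 3 N and linear speed of carton below 0.01 m/s and angle between carton's own z axis and vertical below 0.1 rad); the arm keeps its last pose, push and grip.
It fails at once if the carton is crushed (more than 18.5 N) (contact force between pad and carton above 18.5 N or contact force between carton and backstop above 18.5 N).
It fails at once if the robot pushes the jaw, rod or pad directly (contact force between any of the arm, the fingers and jaw above 4 N).
It fails at once if a bystander is disturbed (distance of any of tape_roll, glue_bottle, stock_box from where it was at the start of the episode above 0.03 m).
It also fails if it takes over 59 s, if anything falls off the work surface, if the arm or the gripper's body presses on something with over 40 N, if the wrist force passes 120 N, or if a joint passes its speed limit or range.

## Working session

There is one attempt and no reset: what is moved stays moved. The work goes in short steps, each a Python script; the robot and the scene stay as the last script left them, time stands still between calls to the robot, and variables do not carry over. Pictures are saved under pics/ and viewed, at most 10 in all, crops included, and the job is handed in when it is done.

```bash
mkdir -p pics; ls; cat > h.py <<'E'
from cell import *
import numpy as np, cv2
from scipy.spatial.transform import Rotation as R
def ray(f,px):
    T=np.array(f["cam_to_world"]); d=np.array([(px[0]-f["cx"])/f["fx"],(px[1]-f["cy"])/f["fy"],1.])
    return T[:3,3], T[:3,:3]@d
def atz(f,px,z):
    o,d=ray(f,px); return o+d*(z-o[2])/d[2]
def tri(f1,p1,f2,p2):
    A=[];b=[]
    for f,p in((f1,p1),(f2,p2)):
        o,d=ray(f,p); d=d/np.linalg.norm(d); P=np.eye(3)-np.outer(d,d); A.append(P); b.append(P@o)
    return np.linalg.lstsq(np.vstack(A),np.hstack(b),rcond=None)[0]
def save(n,img): cv2.imwrite("pics/"+n+".png",img[:,:,::-1])
E
python3 - <<'E'
from h import *
np.set_printoptions(precision=4,suppress=True)
F={}
for c in("scene","top"):
    f=F[c]=grab_frame(c); save(c+"0",f["img"]); print(c,f["fx"],np.array(f["cam_to_world"])[:3])
Z=dict(handle_grip=.055,trigger_face=.055,pad_face=.055,stop_hole=.052,rail_hole=.034,pin=.004,pin_block=0,carton=.014,press=0,tape_roll=0,glue_bottle=0,stock_box=0)
for n,z in Z.items():
    r={}
    for c in F:
        r[c]=tip_of(c,n)[:3]
        for q in r[c]: print(n,c,round(q["score"],2),np.round(q["centre"],1),atz(F[c],q["centre"],z))
    if r["scene"] and r["top"]: print("  tri",tri(F["scene"],r["scene"][0]["centre"],F["top"],r["top"][0]["centre"]))
print(get_state())
E
```

```text
pics
scene 350.0891624553774 [[-0.8481  0.3512 -0.3967  0.9502]
 [ 0.5298  0.5616 -0.6356  0.6331]
 [-0.0004 -0.7492 -0.6624  0.7274]]
top 392.1284836683872 [[ 0.0135 -0.9975  0.0692  0.4837]
 [-0.9997 -0.0121  0.0207 -0.0286]
 [-0.0199 -0.0694 -0.9974  1.0156]]
handle_grip scene 0.65 [246.9 161. ] [ 0.5079 -0.1211  0.055 ]
handle_grip top 0.76 [301.7 212.6] [ 0.5051 -0.1206  0.055 ]
handle_grip top 0.7 [215.6 190.3] [0.5572 0.0912 0.055 ]
  tri [ 0.5062 -0.1214  0.054 ]
trigger_face scene 0.57 [259.2 168.7] [ 0.4959 -0.0681  0.055 ]
trigger_face scene 0.29 [254.6 216.4] [0.6138 0.0941 0.055 ]
trigger_face top 0.65 [173. 197.] [0.5394 0.1961 0.055 ]
trigger_face top 0.49 [281.9 215.4] [ 0.4977 -0.0724  0.055 ]
  tri [0.5698 0.1318 0.2274]
pad_face scene 0.62 [253.7 199.7] [0.5823 0.0391 0.055 ]
pad_face top 0.6 [240.3 179.6] [0.5844 0.0308 0.055 ]
pad_face top 0.23 [172.4 194.6] [0.5453 0.1978 0.055 ]
  tri [0.5823 0.0329 0.0502]
stop_hole scene 0.93 [302.1 231.9] [0.5389 0.2009 0.052 ]
stop_hole top 0.88 [173.7 196.5] [0.5408 0.1951 0.052 ]
  tri [0.5391 0.1975 0.0488]
rail_hole sce
[... 1414 characters left out ...]
.6 195.5] [0.5465 0.2075 0.    ]
  tri [0.4356 0.3619 0.0028]
stock_box scene 0.92 [203.5 131.9] [ 0.5181 -0.4243  0.    ]
stock_box top 0.63 [404.2 205.8] [ 0.5273 -0.3888  0.    ]
  tri [ 0.5302 -0.3822  0.0263]
{'clock': 1.3, 'q': array([ 1.0008,  0.3262, -0.1926,  1.052 , -0.    ,  1.4366]), 'joint_velocities': array([ 0.0001, -0.0001,  0.0007, -0.0004, -0.0014, -0.0012]), 'tau': array([ -0.0013, -44.3336,  26.2754,   0.0014,  -0.0002,  -0.    ]), 'position': array([0.2322, 0.4986, 0.2313]), 'eef_rot': array([0.6792, 3.0673, 0.    ]), 'contact_force': array([-0.6557, -0.3064,  0.0035]), 'wrist_torque': array([0.018 , 0.0017, 0.0452]), 'grasp_force': 0.0, 'finger_gap': 1.0001764488382259}
```

```bash
python3 - <<'E'
import cv2,numpy as np
a=cv2.imread("pics/scene0.png");b=cv2.imread("pics/top0.png")
cv2.imwrite("pics/ab.png",np.vstack([cv2.resize(a[90:320,140:440],(780,598))[:298*2]])) 
cv2.imwrite("pics/b.png",cv2.resize(b[80:300,90:390],(798,586),interpolation=cv2.INTER_CUBIC))
E
```

```text
(no output)
```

View pics/ab.png

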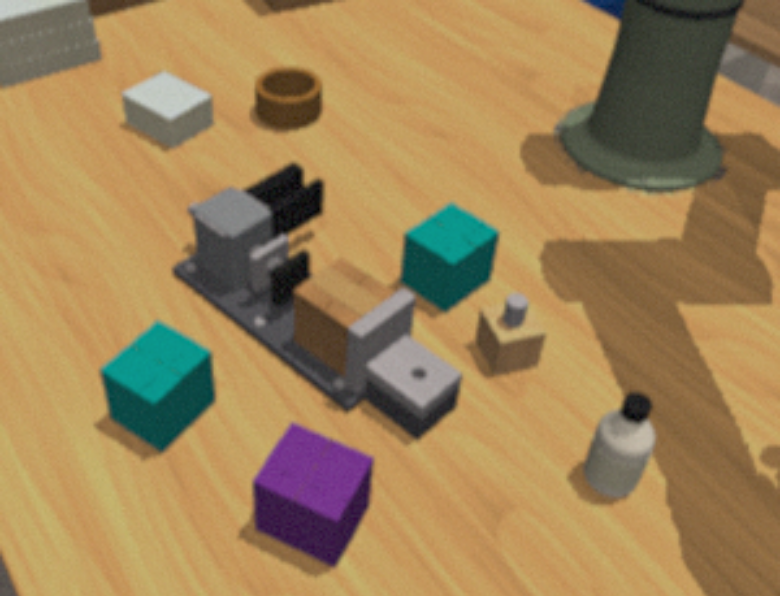

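View pics/b.png

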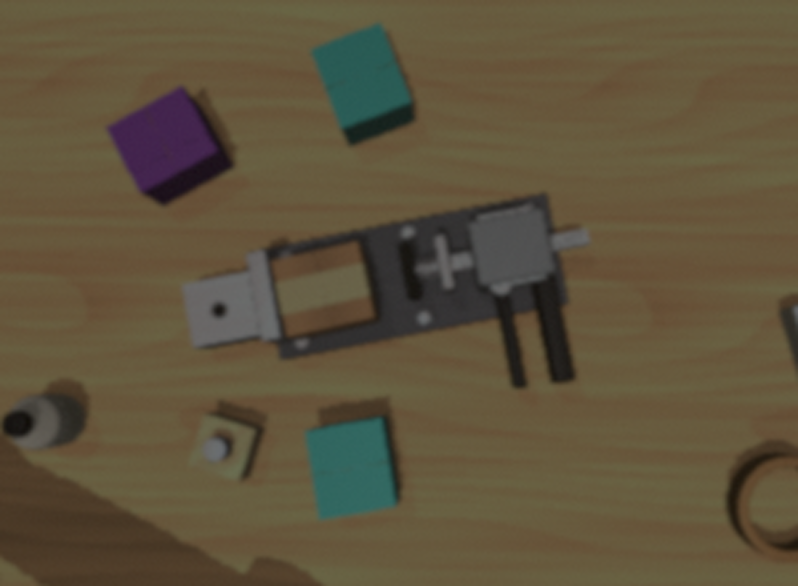

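The scene shows the brown carton in the press at top-view px ~(212,188). The look-alikes are teal at (227,255) and (226,119), and purple at (156,136), all to be left alone. The pin is in its wooden block at (172,249), and the tongue hole is at (172,196). The trigger is the inner black bar at ~(282,206) and the handle the outer one at ~(302,206). From origin to hole is 0.166 m, which fits the model (0.165). Next I hover with the wrist camera.

```bash
cat >> h.py <<'E'
O=np.array([.5795,.036]); H=np.array([.5405,.198])
def axes():
    y=(H-O)/np.linalg.norm(H-O); return np.array([y[1],-y[0]]),y
def down(u):
    best=None
    for s in(1,-1):
        v=np.array([u[0]*s,u[1]*s,0]); z=np.array([0,0,-1.]); m=np.column_stack([np.cross(v,z),v,z]); rv=R.from_matrix(m).as_rotvec()
        q=ik([.5,.1,.25],rv)
        if q is not None and (best is None or abs(q[5])<best[0]): best=(abs(q[5]),rv)
    return best[1]
def wray(f,st,px):
    T=np.array(f["T_tool_cam"]); v=np.array([px[0]-f["cx"],px[1]-f["cy"]]); r=np.linalg.norm(v); th=r/f["fx"]
    d=np.r_[np.sin(th)*v/max(r,1e-9),np.cos(th)]; Rt=R.from_rotvec(st["eef_rot"]).as_matrix()
    return Rt@T[:3,3]+st["position"],Rt@T[:3,:3]@d
def watz(f,st,px,z):
    o,d=wray(f,st,px); return o+d*(z-o[2])/d[2]
def wrist():
    sleep(.3); st=get_state(); return grab_frame("wrist"),st
E
python3 - <<'E'
from h import *
np.set_printoptions(precision=4,suppress=True)
X,Y=axes(); rx=down(X); print(X,Y,rx)
for nm,p,n in(("wh",H,"stop_hole"),("wp",[.411,.196],"pin")):
    movep([p[0],p[1],.2],rx); f,st=wrist(); save(nm,f["img"]); print(st["position"],st["q"][5],f["fx"],f["cx"],f["cy"],np.array(f["T_tool_cam"]))
    for q in tip_of("wrist",n)[:2]: print(n,q["score"],np.array(q["centre"]),watz(f,st,q["centre"],.052 if n!="pin" else .004))
    if n=="pin":
        for q in spot_in("wrist",n)[:2]: print("spot",q["score"],np.array(q["centre"]),watz(f,st,q["centre"],.075))
    else:
        for n,z in(("press",0),("pad_face",.055),("rail_hole",.034)):
            for q in tip_of("wrist",n)[:1]: print(n,q["score"],watz(f,st,q["centre"],z))
a=cv2.imread("pics/wh.png");b=cv2.imread("pics/wp.png"); cv2.imwrite("pics/w.png",cv2.resize(np.hstack([a,b]),(800,300)))
print(get_state()["clock"])
E
```

```text
[0.9722 0.2341] [-0.2341  0.9722] [1.9442 2.4678 0.    ]
[0.5402 0.1987 0.2001] 1.5575067141458496 297.3186396354542 256.0499408490758 194.8289575605509 [[-0.     -0.9651 -0.2621  0.0674]
 [ 1.     -0.0001  0.0004  0.0014]
 [-0.0004 -0.2621  0.965  -0.1425]
 [ 0.      0.      0.      1.    ]]
stop_hole 0.89 [261.7 178.5] [0.5459 0.2056 0.052 ]
pad_face 0.52 [0.5803 0.0299 0.055 ]
rail_hole 0.58 [0.5434 0.2007 0.034 ]
[0.4118 0.196  0.1999] 1.6171849321381833 297.3186396354542 256.0499408490758 194.8289575605509 [[-0.     -0.9651 -0.2621  0.0674]
 [ 1.     -0.0001  0.0004  0.0014]
 [-0.0004 -0.2621  0.9651 -0.1425]
 [ 0.      0.      0.      1.    ]]
pin 0.73 [259.4 175.8] [0.4175 0.1957 0.004 ]
spot 0.97 [260.  187.6] [0.4164 0.1989 0.075 ]
4.475
```

View pics/w.png

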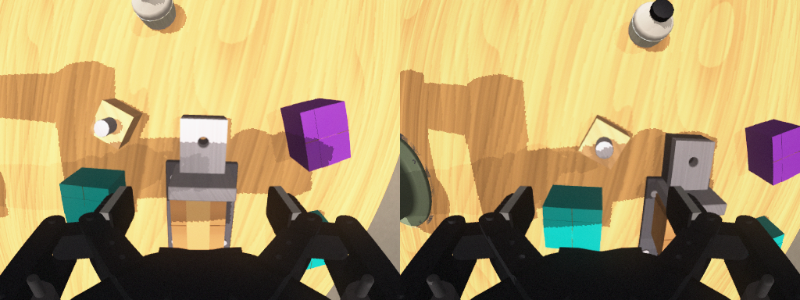

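The left half shows the hole dark and clear at ~(260,182), and the right half the pin head at ~(261,188). The press lines up with the gripper to about 1°. I refine both by blob.

```bash
python3 - <<'E'
from h import *
np.set_printoptions(precision=4,suppress=True)
X,Y=axes(); rx=down(X)
f=grab_frame("wrist"); st=get_state()
def blob(img,c,w,dark):
    x,y=map(int,c); g=cv2.cvtColor(img,cv2.COLOR_RGB2GRAY)[y-w:y+w+1,x-w:x+w+1].astype(float)
    t=(g.min()+np.median(g))/2; m=(g<t).astype(np.uint8); n,l,s,ce=cv2.connectedComponentsWithStats(m)
    k=1+np.argmin(np.linalg.norm(ce[1:]-w,axis=1)); return ce[k]+[x-w,y-w],s[k,4]
a=cv2.imread("pics/wh.png")[:,:,::-1].copy()
c,n=blob(a,(260,182),12,True); st0={"position":np.array([.5402,.1987,.2001]),"eef_rot":rx}
print("hole wrist",c,n,watz(f,st0,c,.052))
t=grab_frame("top")
c,n=blob(t["img"],(172,196),5,True); print("hole top",c,n,atz(t,c,.052))
s=grab_frame("scene"); c,n=blob(s["img"],(301,234),6,True); print("hole scene",c,n,atz(s,c,.052))
for cam,fr in(("top",t),("scene",s),("wrist",f)):
    for q in silhouettes(cam,"pin")[:1]:
        m=q["mask"]; ys,xs=np.nonzero(m); cc=[xs.mean(),ys.mean()]
        print("pin",cam,m.sum(),cc,(watz(f,st,cc,.072) if cam=="wrist" else atz(fr,cc,.072)))
out=np.hstack([cv2.resize(a[142:222,220:300],(390,390)),cv2.resize(f["img"][148:228,220:300],(390,390))]); save("crop",out)
E
```

```text
hole wrist [259.904 182.296] 125 [0.545  0.2014 0.052 ]
hole top [171.9  195.95] 20 [0.5422 0.1996 0.052 ]
hole scene [300.5263 233.4211] 19 [0.5454 0.2028 0.052 ]
pin scene 103 [np.float64(337.5533980582524), np.float64(208.84466019417476)] [0.4234 0.2    0.072 ]
pin wrist 541 [np.float64(262.0147874306839), np.float64(188.7097966728281)] [0.418  0.1975 0.072 ]
```

View pics/crop.png

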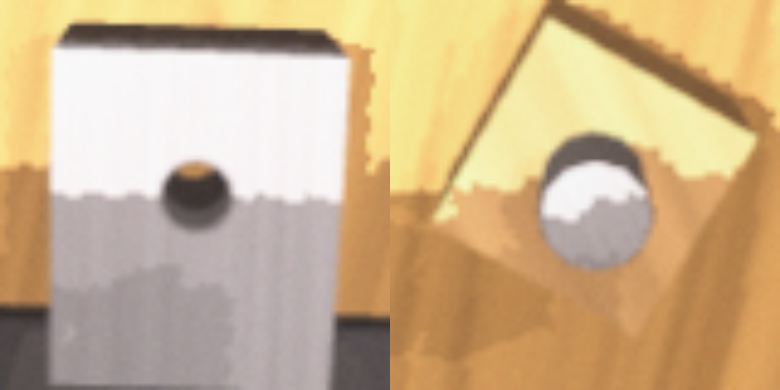

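```bash
python3 - <<'E'
from h import *
np.set_printoptions(precision=4,suppress=True)
X,Y=axes(); rx=down(X)
f=grab_frame("wrist"); st=get_state()
P=watz(f,st,[262.4,192.1],.08); print("pin",P)
Hh=watz(f,{"position":np.array([.5402,.1987,.2001]),"eef_rot":rx},[260.2,182.3],.052); print("hole",Hh)
p=P[:2]-0.001*Y   # between the estimates
move_l([p[0],p[1],.12],.2,rot=rx)
hit=move_l([p[0],p[1],.056],.08,until_force=8); print("hit",hit,get_state()["position"])
c0=get_state()["contact_force"]
grab(30); st=get_state(); print(st["position"],st["contact_force"]-c0,"in press x,y",X@(st["contact_force"]-c0)[:2],Y@(st["contact_force"]-c0)[:2],st["finger_gap"],st["grasp_force"])
move_l([p[0],p[1],.135],.1)
Hc=Hh[:2]
move_l([Hc[0],Hc[1],.135],.2)
f,st=wrist(); save("held",f["img"]); print(st["position"],st["contact_force"],st["finger_gap"],st["clock"])
save("heldc",cv2.resize(f["img"][100:300,140:380],(720,600)))
E
```

```text
pin [0.4184 0.1965 0.08  ]
hole [0.5453 0.2015 0.052 ]
hit False [0.419  0.1956 0.0564]
[0.4182 0.1954 0.0562] [-1.8427 -0.4266  5.7207] in press x,y -1.8913365302365979 0.01653891157552062 0.2423005048722849 29.6922338164768
[0.5447 0.2016 0.1353] [ 0.825   0.4932 -1.0728] 0.2409567031603094 8.95
```

View pics/heldc.png

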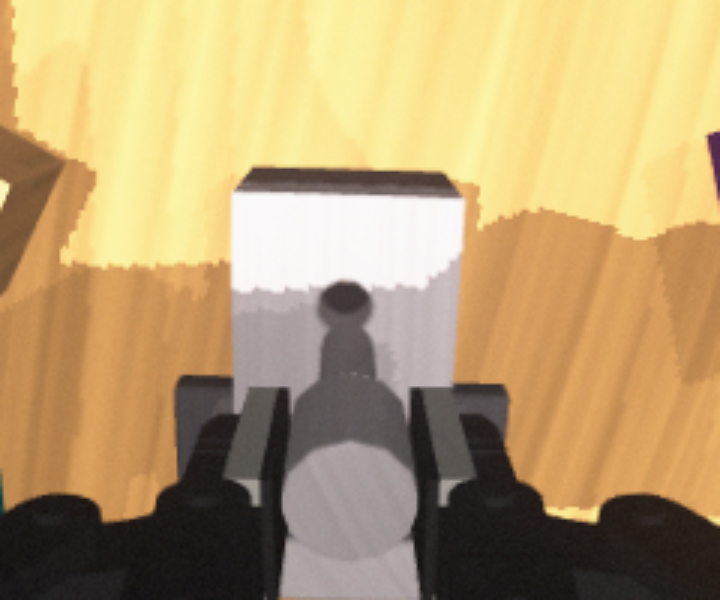

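The pin is held upright over the tongue. The hole is at about (255,201) in the full image, and the shank is nearly over it.

```bash
python3 - <<'E'
from h import *
np.set_printoptions(precision=4,suppress=True)
X,Y=axes(); rx=down(X)
f=grab_frame("wrist"); st=get_state()
Hh=watz(f,st,[140+345/3,100+304/3],.052); print("hole now",Hh)
tip=watz(f,st,[140+348/3,100+440/3+60/3],st["position"][2]+.024); print("head top",tip, st["position"])
off=tip[:2]-st["position"][:2]; print("off press xy",X@off,Y@off,"hole rel",X@(Hh[:2]-st["position"][:2]),Y@(Hh[:2]-st["position"][:2]))
E
```

```text
hole now [0.5455 0.2025 0.052 ]
head top [0.546  0.2035 0.1593] [0.545  0.2016 0.1353]
off press xy 0.0013834745959706615 0.0016310483140256947 hole rel 0.0006433517637893141 0.0007828257408131005
```

```bash
python3 - <<'E'
from h import *
np.set_printoptions(precision=4,suppress=True)
X,Y=axes()
c=np.array([.5453,.2015])-.0005*X-.0006*Y
move_l([c[0],c[1],.108],.1)
offs=[(0,0)]+[(r*np.cos(a),r*np.sin(a)) for r in(.0012,.0022) for a in np.arange(0,6.28,6.28/6)]
for ox,oy in offs:
    p=c+ox*X+oy*Y
    move_l([p[0],p[1],.108],.1)
    h=move_l([p[0],p[1],.096],.03,until_force=6); z=get_state()["position"][2]; print(ox,oy,h,z)
    if z<.0985: break
else: raise SystemExit("no fit")
h=move_l([p[0],p[1],.0585],.04,until_force=15); st=get_state(); print(h,st["position"],st["contact_force"],st["finger_gap"],st["clock"])
E
```

```text
0 0 False 0.09574129994042202
False [0.545  0.2008 0.0585] [-1.0916 -0.1816 -1.4094] 0.24027543015740482 11.35
```

```bash
python3 - <<'E'
from h import *
np.set_printoptions(precision=4,suppress=True)
X,Y=axes(); p=get_state()["position"]
h=move_l([p[0],p[1],.0555],.02,until_force=10); st=get_state(); print(h,st["position"],st["contact_force"])
let_go(); sleep(.2); p=get_state()["position"]
move_l([p[0],p[1],.2],.2)
f,st=wrist(); save("home",f["img"]); print(st["clock"])
s=grab_frame("scene"); t=grab_frame("top")
for n in("handle_grip","trigger_face"):
    for c,fr in(("scene",s),("top",t)):
        for q in tip_of(c,n)[:2]: print(n,c,q["score"],np.array(q["centre"]),atz(fr,q["centre"],.055))
a=cv2.resize(f["img"][100:260,180:340],(400,400)); b=cv2.resize(s["img"][170:250,260:340],(400,400)); save("home2",np.hstack([a,b]))
E
```

```text
True [0.545  0.2008 0.0582] [-2.2517 -0.6813  7.5847]
13.5667
handle_grip scene 0.7 [246.2 162.6] [ 0.514  -0.1152  0.055 ]
handle_grip top 0.64 [306.4 210.3] [ 0.5109 -0.132   0.055 ]
trigger_face scene 0.68 [258.3 165.6] [ 0.49   -0.0824  0.055 ]
trigger_face scene 0.57 [255.8 213.1] [0.6047 0.0856 0.055 ]
trigger_face top 0.62 [279.1 215.7] [ 0.4968 -0.0656  0.055 ]
trigger_face top 0.22 [174.4 197.1] [0.5392 0.1927 0.055 ]
```

View pics/home2.png

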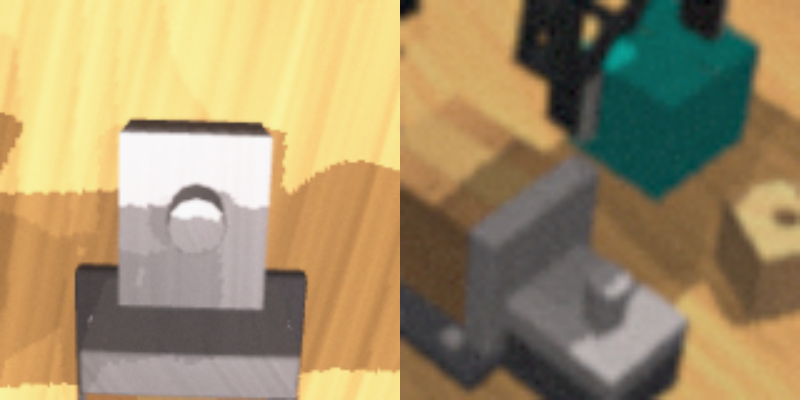

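The pin is home, with its head seated on the tongue and the fingers off it. Next is a hover over the handle with the closing line along press y.

```bash
python3 - <<'E'
from h import *
np.set_printoptions(precision=4,suppress=True)
X,Y=axes(); ry=down(Y); print(ry)
movep([.507,-.10,.2],ry)
f,st=wrist(); save("hd",f["img"]); print(st["position"],st["q"],st["clock"])
for n in("handle_grip","trigger_face","pad_face"):
    for q in tip_of("wrist",n)[:2]:
        w=watz(f,st,q["centre"],.055); d=w[:2]-np.array([.545,.201]); print(n,q["score"],np.array(q["centre"]),w,"press rel hole",X@d,Y@d)
for n in("handle_grip","trigger_face"):
    for q in silhouettes("wrist",n)[:1]:
        ys,xs=np.nonzero(q["mask"]); print(n,"mask",q["score"],q["mask"].sum(),xs.min(),xs.max(),ys.min(),ys.max())
save("hdc",cv2.resize(f["img"][100:384,60:440],(798,596)))
E
```

```text
[ 0.3702 -3.1197 -0.    ]
[ 0.5071 -0.0998  0.2   ] [-0.3372  0.2893 -0.3289  0.9527 -0.     -0.5738] 16.0667
handle_grip 0.62 [234.5 176.1] [ 0.5061 -0.1207  0.055 ] press rel hole -0.11315172293683848 -0.30363408133835057
trigger_face 0.78 [286.3 183. ] [ 0.5008 -0.0691  0.055 ] press rel hole -0.10619785632460299 -0.25223410452530504
pad_face 0.81 [350.  269.7] [0.5807 0.0297 0.055 ] press rel hole -0.005384190299484094 -0.17493771562495128
pad_face 0.47 [475.7 164.4] [0.4212 0.1517 0.055 ] press rel hole -0.1319292042447936 -0.01892095956741697
handle_grip mask 0.94 17315 196 485 151 315
trigger_face mask 0.77 1678 269 292 155 257
```

View pics/hdc.png

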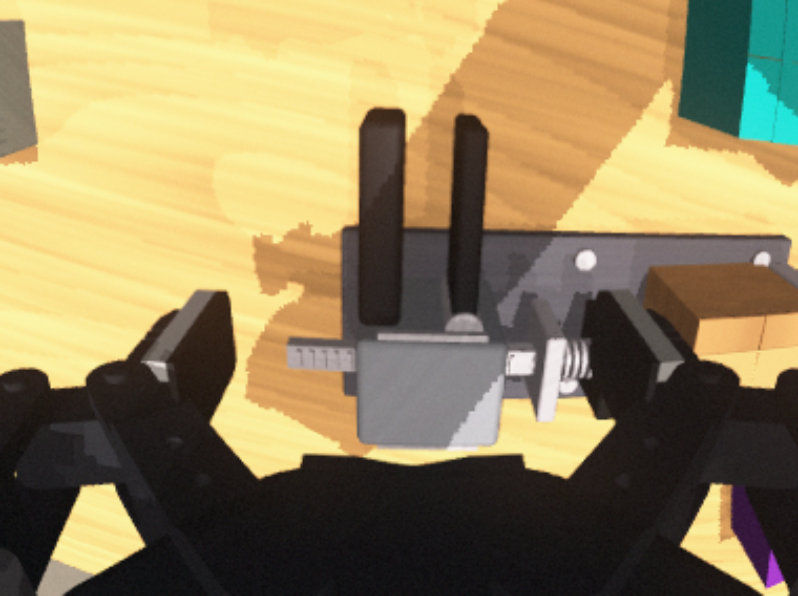

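The handle's outer edge is at crop x≈361 and the trigger's outer edge at x≈487. Nothing obstructs them. I convert these edges at z=0.08.

```bash
python3 - <<'E'
from h import *
np.set_printoptions(precision=4,suppress=True)
X,Y=axes()
f=grab_frame("wrist"); st=get_state(); g=f["img"].astype(int).sum(2)
fx=798/380; fy=596/284
def at(c,r,z=.08): return watz(f,st,[60+(c+.5)/fx-.5,100+(r+.5)/fy-.5],z)[:2]
pts={}
for r in range(130,320,20):   # crop rows; full-res row
    row=int(100+r/fy); line=g[row]
    def edge(lo,hi,sgn):
        d=np.diff(cv2.GaussianBlur(line[lo:hi].astype(np.float32)[None],(3,1),0)[0])*sgn; k=d.argmax(); return lo+k+.5
    hl=edge(222,245,-1); tr=edge(280,300,1)
    a=watz(f,st,[hl,row],.08)[:2]-[.545,.201]; b=watz(f,st,[tr,row],.08)[:2]-[.545,.201]
    print(row,hl,tr,"handle",X@a,Y@a,"trig",X@b,Y@b)
for nm,c,r,z in(("handle end L",362,112,.08),("handle end R",404,112,.08),("trig end R",487,122,.08),("bed TL",342,228,.014),("bed TR",790,237,.014)):
    d=at(c,r,z)-[.545,.201]; print(nm,X@d,Y@d)
E
```

```text
161 230.5 291.5 handle -0.13219173709198578 -0.3053616778062585 trig -0.1322635645976175 -0.25079395235102836
171 230.5 291.5 handle -0.12308474686109105 -0.3055180387945915 trig -0.12313745846238563 -0.2505770365460066
181 230.5 291.5 handle -0.11386217037894615 -0.30569390396815355 trig -0.11389532281870385 -0.25033292667143
190 230.5 290.5 handle -0.10544354922906748 -0.30586953319617816 trig -0.10545732992925805 -0.2510125769276968
200 230.5 290.5 handle -0.09593522944702365 -0.30608482502274215 trig -0.09593076790548052 -0.2507220952476681
209 223.5 289.5 handle -0.08719566910696964 -0.3128553178110452 trig -0.08719975327103102 -0.2513748361437702
219 230.5 289.5 handle -0.07732808992676543 -0.3065562455503774 trig -0.07729293510418361 -0.25103596090208846
228 230.5 288.5 handle -0.06821981362900853 -0.3068101924583706 trig -0.06817684050786643 -0.2516628022511838
238 230.5 287.5 handle -0.057838686370693594 -0.3071173372073804 trig -0.057790440817472075 -0.2522436091173778
247 230.5 296.5 handle -0.048232338326976 -0.3074177054970539 trig -0.04803479794611499 -0.24299596831036704
handle end L -0.13930142513689836 -0.3038056835794868
handle end R -0.13922326088124198 -0.286020770020703
trig end R -0.1350988421790409 -0.25072752725349057
bed TL -0.06659444492302594 -0.32154950737452204
bed TR -0.058303047224986 -0.04243719176655793
```

```bash
cat >> h.py <<'E'
X0,Y0=axes(); th=.025
Y2=np.cos(th)*Y0+np.sin(th)*X0; X2=np.array([Y2[1],-Y2[0]])
HG=np.array([.545,.201])-.1125*X0-.3057*Y0
def cen(p,z=.034): c=HG+p*Y2; return [c[0],c[1],z]
def rep(t,c0):
    st=get_state(); d=st["contact_force"]-c0; e=st["position"][:2]-HG
    print(t,"gap mm %.1f grasp %.1f Fx %.1f Fy %.1f Fz %.1f  pos x %.4f y %.4f t %.2f"%(st["finger_gap"]*85,st["grasp_force"],X2@d[:2],Y2@d[:2],d[2],X2@e,Y2@e,st["clock"]))
E
python3 - <<'E'
from h import *
ry=down(Y2)
move_l(cen(.018,.12),.25,rot=ry)
h=move_l(cen(.018),.12,until_force=6); print("hit",h)
sleep(.2); c0=get_state()["contact_force"]; np.save("c0.npy",c0); rep("open",c0)
grab(20); rep("sq",c0); sleep(.3); rep("sq+",c0)
grab_frame("scene")
print([ (q["score"],q["centre"]) for q in tip_of("scene","pad_face")[:1]])
let_go(); sleep(.3); rep("open",c0)
E
```

```text
hit False
open gap mm 85.1 grasp 0.0 Fx 0.0 Fy 0.0 Fz 0.0  pos x 0.0006 y 0.0177 t 17.96
sq gap mm 40.4 grasp 26.3 Fx -2.5 Fy 4.1 Fz 9.8  pos x -0.0002 y 0.0190 t 18.44
sq+ gap mm 40.6 grasp 26.2 Fx -1.6 Fy 4.2 Fz 10.3  pos x -0.0003 y 0.0190 t 18.74
[(0.67, [302.5, 235.0])]
open gap mm 85.1 grasp 0.0 Fx 1.2 Fy -0.5 Fz 0.4  pos x 0.0000 y 0.0179 t 19.65
```

```bash
python3 - <<'E'
from h import *
c0=np.load("c0.npy")
move_l(cen(.027),.05); sleep(.2); rep("open",c0)
grab(20); rep("sq",c0); sleep(.3); rep("sq+",c0)
t=grab_frame("top"); save("top2",t["img"]); w=grab_frame("wrist"); save("w2",w["img"])
let_go(); sleep(.2); rep("open",c0)
a=cv2.resize(t["img"][140:250,190:340],(545,400)); b=cv2.resize(w["img"][150:350,130:510],(545,287)); save("p2",np.vstack([a,b])[:600])
E
```

```text
open gap mm 84.8 grasp 0.0 Fx 1.0 Fy 0.6 Fz -0.8  pos x 0.0001 y 0.0269 t 20.18
sq gap mm 44.4 grasp 19.3 Fx -6.3 Fy -16.0 Fz 8.4  pos x 0.0001 y 0.0207 t 20.75
sq+ gap mm 44.7 grasp 19.3 Fx -6.4 Fy -16.1 Fz 8.8  pos x 0.0001 y 0.0207 t 21.05
open gap mm 84.7 grasp 0.0 Fx -0.1 Fy -0.4 Fz 0.4  pos x -0.0000 y 0.0271 t 21.83
```

```bash
python3 -c "
import cv2;a=cv2.imread('pics/p2.png');print(a.shape)"
```

```text
(600, 545, 3)
```

View pics/p2.png

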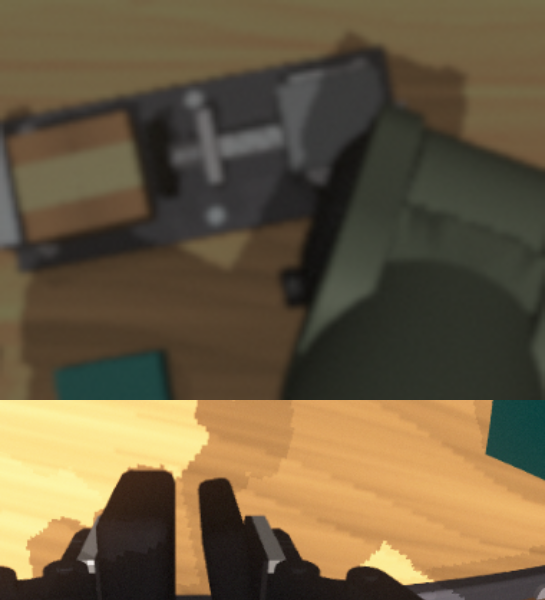

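The pad has advanced ~22 mm and is now some 6 mm off the carton. The hand straddles the handle and trigger cleanly. Next pump.

```bash
python3 - <<'E'
from h import *
c0=np.load("c0.npy")
grab(20); rep("sq",c0); sleep(.3); rep("sq+",c0)
t=grab_frame("top"); save("top3",t["img"]); a=cv2.imread("pics/top2.png")[:,:,::-1]
save("p3",np.vstack([cv2.resize(i[150:220,150:290],(600,300),interpolation=cv2.INTER_CUBIC) for i in(a,t["img"])]))
E
```

```text
sq gap mm 41.2 grasp 21.1 Fx -7.5 Fy -19.6 Fz 9.2  pos x 0.0001 y 0.0189 t 22.34
sq+ gap mm 41.5 grasp 20.9 Fx -7.2 Fy -19.7 Fz 10.0  pos x 0.0002 y 0.0189 t 22.64
```

View pics/p3.png

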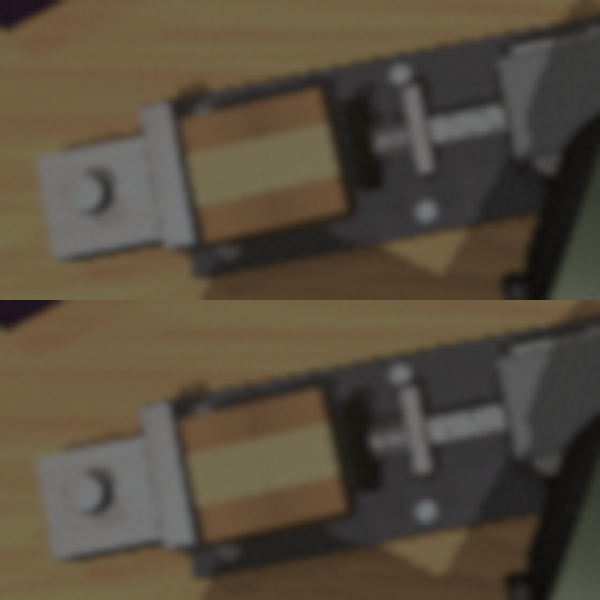

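```bash
cat >> h.py <<'E'
def jaw(i0,i1):
    # shift (mm, along the image columns) of jaw plate+pad region, subpixel
    g=[cv2.GaussianBlur(cv2.cvtColor(i,cv2.COLOR_RGB2GRAY),(3,3),0).astype(np.float32) for i in(i0,i1)]
    out=[]
    for x0,x1,y0,y1 in((241,253,165,192),(230,241,170,196)):
        T=cv2.resize(g[0][y0:y1,x0:x1],None,fx=4,fy=4,interpolation=cv2.INTER_CUBIC); S=cv2.resize(g[1][y0-4:y1+4,x0-14:x1+8],None,fx=4,fy=4,interpolation=cv2.INTER_CUBIC)
        _,v,_,l=cv2.minMaxLoc(cv2.matchTemplate(S,T,cv2.TM_CCOEFF_NORMED)); out.append(((14-l[0]/4)*2.42,v))
    return "jaw %.1f mm (%.2f) pad %.1f mm (%.2f)"%(*out[0],*out[1])
E
python3 - <<'E'
from h import *
c0=np.load("c0.npy"); i2=cv2.imread("pics/top2.png")[:,:,::-1].copy(); i3=cv2.imread("pics/top3.png")[:,:,::-1].copy()
print("3:",jaw(i2,i3))
let_go(); sleep(.5); i=grab_frame("top")["img"]; print("rel:",jaw(i2,i))
w=grab_frame("wrist"); save("w4",w["img"])
grab(20); rep("sq",c0); sleep(.3); rep("sq+",c0)
i=grab_frame("top")["img"]; print("4:",jaw(i2,i)); save("top4",i)
save("p4",np.vstack([cv2.resize(i[150:220,150:290],(600,300),interpolation=cv2.INTER_CUBIC),cv2.resize(w["img"][200:300,180:380],(600,300))]))
E
```

```text
3: jaw 1.2 mm (0.99) pad 1.2 mm (0.99)
rel: jaw 1.2 mm (0.99) pad 0.6 mm (0.99)
sq gap mm 41.6 grasp 20.6 Fx -7.7 Fy -19.5 Fz 9.7  pos x 0.0002 y 0.0189 t 24.31
sq+ gap mm 41.4 grasp 20.4 Fx -7.6 Fy -19.4 Fz 10.3  pos x 0.0001 y 0.0189 t 24.61
4: jaw 1.8 mm (0.99) pad 1.2 mm (0.98)
```

View pics/p4.png

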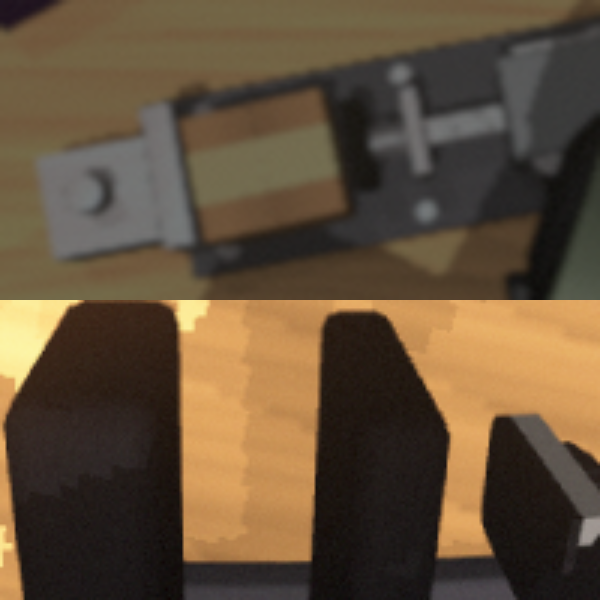

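The picture shows the pin seated and the pad at about the carton face. The trigger is at rest when released, but the jaw advanced only ~1.5 mm in the last two pumps. I compare against the initial picture numerically to get the pad compression.

```bash
python3 - <<'E'
from h import *
L=lambda n: cv2.cvtColor(cv2.imread("pics/%s.png"%n),cv2.COLOR_BGR2GRAY)
def match(a,b,x0,x1,y0,y1,dx0,dx1):
    k=dict(fx=8,fy=8,interpolation=cv2.INTER_CUBIC)
    T=cv2.resize(a[y0:y1,x0:x1],None,**k); S=cv2.resize(b[y0-2:y1+7,x0+dx0:x1+dx1],None,**k)
    _,v,_,l=cv2.minMaxLoc(cv2.matchTemplate(S,T,cv2.TM_CCOEFF_NORMED)); return round((l[0]/8+dx0),2),round(l[1]/8-2,2),round(v,3)
a=L("top0")
for n in("top2","top3","top4"):
    b=L(n)
    print(n,"jaw",match(a,b,252,262,166,191,-16,6),"pad",match(a,b,239,249,167,196,-16,6),"carton",match(a,b,188,234,165,210,-5,5),"stop",match(a,b,160,194,170,214,-5,5))
# column profile along press line for carton edge & pad front
for n in("top0","top2","top4"):
    b=L(n); M=cv2.getRotationMatrix2D((232,182),-12,1); r=cv2.warpAffine(b,M,(512,384)); print(n,r[176:190,215:260].mean(0).astype(int).tolist())
E
```

```text
top2 jaw (-9.38, 2.0, 0.947) pad (-9.88, 1.62, 0.803) carton (0.12, 0.12, 0.97) stop (0.5, 0.0, 0.849)
top3 jaw (-9.88, 2.12, 0.946) pad (-10.38, 1.75, 0.801) carton (0.12, 0.12, 0.969) stop (0.5, 0.0, 0.848)
top4 jaw (-10.12, 2.25, 0.952) pad (-10.5, 1.88, 0.781) carton (0.12, 0.12, 0.969) stop (0.5, 0.0, 0.847)
top0 [93, 93, 93, 94, 94, 94, 94, 94, 94, 94, 92, 83, 63, 41, 31, 32, 39, 45, 49, 50, 50, 50, 50, 50, 49, 43, 33, 24, 22, 22, 27, 37, 47, 54, 58, 59, 59, 59, 60, 67, 81, 95, 98, 89, 75]
top2 [102, 103, 102, 103, 103, 103, 103, 103, 103, 103, 101, 91, 70, 45, 34, 32, 29, 25, 24, 24, 26, 34, 46, 55, 60, 63, 64, 64, 63, 67, 81, 99, 108, 103, 87, 73, 71, 75, 77, 76, 75, 76, 76, 76, 76]
top4 [102, 102, 103, 103, 103, 103, 103, 103, 103, 103, 101, 91, 70, 45, 33, 28, 25, 24, 24, 25, 33, 45, 55, 60, 63, 65, 64, 64, 67, 79, 96, 107, 105, 91, 76, 70, 74, 76, 77, 76, 75, 75, 76, 77, 77]
```

```bash
cat >> h.py <<'E'
def prof(img):
    b=cv2.cvtColor(img,cv2.COLOR_RGB2GRAY); M=cv2.getRotationMatrix2D((232,182),-12,1); r=cv2.warpAffine(b,M,(512,384),flags=cv2.INTER_CUBIC)[176:190,215:265].mean(0)
    k=22+r[22:48].argmax(); w=r[k-2:k+3]; a=(w[1]-w[3])/(2*(w[1]-2*w[2]+w[3])) if 0 else ((np.arange(k-3,k+4)*(r[k-3:k+4]-65).clip(0)).sum()/(r[k-3:k+4]-65).clip(0).sum())
    j=[i for i in range(13,k) if r[i]<40<=r[i+1] and i>16]; p=j[-1]+(40-r[j[-1]])/(r[j[-1]+1]-r[j[-1]]) if j else -1
    return "jawplate %.2f padrear %.2f sep %.1f mm"%(a,p,(a-p)*2.42)
def seq():
    g=[grab_frame("top")["img"] for _ in range(2)]; return np.mean(g,0).astype(np.uint8)
E
python3 - <<'E'
from h import *
c0=np.load("c0.npy")
for n in("top0","top2","top3","top4"): print(n,prof(cv2.imread("pics/%s.png"%n)[:,:,::-1].copy()))
for p in(.025,.023,.021):
    move_l(cen(p),.02); sleep(.2); rep(str(p),c0); print(prof(seq()))
let_go(); sleep(.4); print("rel",prof(seq()))
E
```

```text
top0 jawplate 41.83 padrear 31.22 sep 25.7 mm
top2 jawplate 32.21 padrear 21.44 sep 26.1 mm
top3 jawplate 31.64 padrear 20.79 sep 26.3 mm
top4 jawplate 31.37 padrear 20.57 sep 26.1 mm
0.025 gap mm 41.2 grasp 20.3 Fx -6.9 Fy -13.1 Fz 12.0  pos x 0.0003 y 0.0189 t 25.11
jawplate 31.38 padrear 20.57 sep 26.1 mm
0.023 gap mm 40.9 grasp 20.3 Fx -4.5 Fy -7.8 Fz 13.1  pos x 0.0003 y 0.0190 t 25.66
jawplate 31.38 padrear 20.57 sep 26.2 mm
0.021 gap mm 40.9 grasp 20.1 Fx -4.0 Fy -2.6 Fz 13.9  pos x 0.0004 y 0.0190 t 26.21
jawplate 31.38 padrear 20.58 sep 26.1 mm
rel jawplate 31.44 padrear 20.63 sep 26.1 mm
```

```bash
python3 - <<'E'
from h import *
f=grab_frame("wrist"); st=get_state(); save("w5",f["img"])
st4=dict(st); st4["position"]=np.array(cen(.027)); 
a=watz(f,st4,[181.7,236.7],.08)[:2]-HG; b=watz(f,st4,[329.7,246.7],.08)[:2]-HG
print("w4 handle",X2@a,Y2@a,"trig",X2@b,Y2@b)
g=cv2.cvtColor(f["img"],cv2.COLOR_RGB2GRAY)
def proj(x,y,z):
    P=np.r_[HG+x*X2+y*Y2,z]; Rt=R.from_rotvec(st["eef_rot"]).as_matrix(); T=np.array(f["T_tool_cam"])
    c=T[:3,:3].T@(Rt.T@(P-st["position"])-T[:3,3]); th=np.arctan2(np.hypot(c[0],c[1]),c[2]); r=th*f["fx"]/np.hypot(c[0],c[1]); return f["cx"]+r*c[0],f["cy"]+r*c[1]
print("expected trig outer top at rest/sq x=-.01:",proj(-.01,.056,.08),proj(-.01,.038,.08)," handle",proj(-.01,0,.08))
for r in (250,256,262): print(r,g[r,180:360:2].tolist())
print(st["clock"])
E
```

```text
w4 handle -0.022932013891463106 0.001538416559220302 trig -0.01894970060142843 0.05519666726644602
expected trig outer top at rest/sq x=-.01: (np.float64(344.5595326449999), np.float64(267.275550997918)) (np.float64(298.2224010498188), np.float64(268.9625053597747))  handle (np.float64(196.4504835528889), np.float64(268.4494909691144))
250 [179, 177, 179, 181, 180, 181, 181, 180, 179, 35, 41, 39, 42, 44, 43, 43, 43, 45, 46, 46, 42, 43, 40, 45, 41, 45, 42, 42, 32, 29, 35, 32, 26, 27, 26, 24, 150, 175, 174, 173, 174, 176, 175, 176, 175, 159, 158, 157, 157, 155, 155, 155, 154, 154, 154, 153, 152, 154, 107, 24, 21, 20, 21, 23, 26, 21, 23, 21, 23, 27, 33, 32, 29, 30, 29, 29, 26, 25, 27, 26, 27, 25, 24, 25, 26, 26, 26, 24, 29, 43]
256 [166, 164, 165, 168, 167, 167, 166, 167, 166, 54, 44, 39, 41, 42, 40, 42, 34, 33, 43, 43, 40, 40, 39, 42, 34, 29, 30, 30, 30, 29, 28, 27, 27, 26, 29, 19, 145, 167, 168, 170, 169, 167, 168, 168, 165, 158, 152, 151, 154, 154, 155, 157, 159, 159, 159, 158, 159, 159, 71, 21, 22, 24, 20, 21, 18, 22, 19, 19, 20, 26, 29, 25, 26, 29, 28, 28, 25, 25, 25, 21, 23, 24, 21, 21, 21, 21, 25, 22, 19, 24]
262 [174, 170, 170, 169, 170, 168, 169, 169, 166, 101, 31, 35, 38, 33, 30, 35, 32, 29, 31, 30, 28, 32, 30, 28, 32, 30, 27, 30, 29, 29, 25, 29, 27, 27, 25, 20, 140, 167, 167, 168, 167, 174, 172, 173, 172, 168, 157, 157, 155, 157, 155, 155, 154, 154, 154, 151, 154, 156, 39, 22, 23, 19, 21, 18, 19, 21, 14, 24, 23, 29, 20, 26, 22, 22, 28, 24, 29, 25, 25, 29, 21, 18, 27, 23, 23, 24, 20, 21, 24, 19]
27.3667
```

```bash
python3 - <<'E'
from h import *
c0=np.load("c0.npy")
move_l(cen(.024),.05); sleep(.2); print("open",prof(seq()))
for k in range(2):
    grab(20); rep("sq",c0); sleep(.2); rep("sq+",c0); i=seq(); print(prof(i)); save("top5%d"%k,i)
    if get_state()["finger_gap"]*85>42.5: break
    let_go(); sleep(.5); print("rel",prof(seq()))
E
```

```text
open jawplate 31.44 padrear 20.65 sep 26.1 mm
sq gap mm 41.0 grasp 20.6 Fx -4.7 Fy -12.1 Fz 8.1  pos x 0.0000 y 0.0190 t 28.44
sq+ gap mm 40.9 grasp 20.5 Fx -6.2 Fy -11.1 Fz 7.4  pos x 0.0000 y 0.0190 t 28.64
jawplate 28.01 padrear 17.75 sep 24.8 mm
rel jawplate 28.08 padrear 17.71 sep 25.1 mm
sq gap mm 46.2 grasp 19.3 Fx -4.5 Fy -6.5 Fz 8.7  pos x 0.0000 y 0.0217 t 30.40
sq+ gap mm 46.3 grasp 19.3 Fx -3.8 Fy -5.8 Fz 7.7  pos x 0.0000 y 0.0217 t 30.60
jawplate 24.79 padrear -1.00 sep 62.4 mm
```

```bash
python3 - <<'E'
from h import *
c0=np.load("c0.npy")
def pr(b): 
    b=cv2.cvtColor(b,cv2.COLOR_RGB2GRAY); M=cv2.getRotationMatrix2D((232,182),-12,1); return cv2.warpAffine(b,M,(512,384),flags=cv2.INTER_CUBIC)[176:190,225:250].mean(0).astype(int).tolist()
print("before",pr(cv2.imread("pics/top50.png")[:,:,::-1].copy()))
i=seq(); print("now   ",pr(i)); rep("hold",c0)
a=cv2.imread("pics/top0.png"); 
g=lambda x:cv2.cvtColor(x,cv2.COLOR_RGB2GRAY)
def sh(n,x0,x1,y0,y1):
    T=cv2.resize(g(a[:,:,::-1].copy())[y0:y1,x0:x1],None,fx=8,fy=8,interpolation=2); S=cv2.resize(g(i)[y0-5:y1+5,x0-5:x1+5],None,fx=8,fy=8,interpolation=2)
    _,v,_,l=cv2.minMaxLoc(cv2.matchTemplate(S,T,5)); print(n,l[0]/8-5,l[1]/8-5,v)
sh("carton",188,230,165,210); sh("stop",184,196,170,214)
E
```

```text
before [102, 92, 68, 39, 24, 22, 24, 31, 42, 53, 59, 63, 65, 65, 64, 68, 84, 103, 110, 102, 84, 69, 69, 74, 77]
now    [74, 45, 26, 23, 24, 31, 43, 54, 59, 62, 63, 64, 70, 87, 104, 109, 98, 79, 67, 69, 74, 77, 77, 77, 76]
hold gap mm 46.0 grasp 19.4 Fx -3.9 Fy -6.0 Fz 7.8  pos x 0.0000 y 0.0216 t 30.80
carton -1.25 0.125 0.960638165473938
stop -1.0 0.0 0.9857789278030396
```

```bash
sed -i 's/range(13,k) if r\[i\]<40<=r\[i+1\] and i>16/range(13,k) if r[i]<40<=r[i+1] and i>13/' h.py; python3 - <<'E'
from h import *
c0=np.load("c0.npy")
a=cv2.imread("pics/top0.png")[:,:,::-1].copy(); g=lambda x:cv2.cvtColor(x,cv2.COLOR_RGB2GRAY)
def sh(i,x0,x1,y0,y1):
    T=cv2.resize(g(a)[y0:y1,x0:x1],None,fx=8,fy=8,interpolation=2); S=cv2.resize(g(i)[y0-5:y1+5,x0-5:x1+5],None,fx=8,fy=8,interpolation=2)
    _,v,_,l=cv2.minMaxLoc(cv2.matchTemplate(S,T,5)); return l[0]/8-5,round(v,2)
for p in(.0235,.0225,.0215,.0205):
    move_l(cen(p),.01); sleep(.25); rep(str(p),c0); i=seq(); s=prof(i); print(s,"plate top",sh(i,183,190,172,214),"carton",sh(i,195,228,165,210))
    if float(s.split()[-2])<19.2: break
save("top6",i)
E
```

```text
0.0235 gap mm 46.0 grasp 19.3 Fx -3.1 Fy -3.9 Fz 9.7  pos x 0.0000 y 0.0215 t 31.30
jawplate 24.65 padrear 15.70 sep 21.7 mm plate top (-0.875, 0.99) carton (-1.375, 0.96)
0.0225 gap mm 45.0 grasp 19.0 Fx -3.2 Fy -2.4 Fz 11.7  pos x 0.0000 y 0.0211 t 31.90
jawplate 24.25 padrear 15.66 sep 20.8 mm plate top (-0.875, 0.99) carton (-1.375, 0.96)
0.0215 gap mm 44.3 grasp 18.5 Fx -3.8 Fy 0.6 Fz 14.0  pos x 0.0000 y 0.0208 t 32.50
jawplate 24.01 padrear 15.60 sep 20.4 mm plate top (-1.0, 0.99) carton (-1.375, 0.96)
0.0205 gap mm 43.8 grasp 18.2 Fx -3.6 Fy 2.5 Fz 15.4  pos x 0.0001 y 0.0205 t 33.10
jawplate 23.83 padrear 15.59 sep 19.9 mm plate top (-1.0, 0.99) carton (-1.375, 0.96)
```

```bash
python3 - <<'E'
from h import *
c0=np.load("c0.npy")
move_l(cen(.0197),.01); sleep(.8); rep("a",c0); print(prof(seq())); sleep(.5); rep("b",c0); print(prof(seq()))
print(sign_off())
E
```

```text
a gap mm 43.2 grasp 18.0 Fx -3.0 Fy 4.4 Fz 15.8  pos x 0.0001 y 0.0203 t 34.25
jawplate 23.69 padrear 15.58 sep 19.6 mm
b gap mm 43.3 grasp 18.0 Fx -2.9 Fy 4.6 Fz 16.1  pos x 0.0001 y 0.0203 t 34.85
jawplate 23.70 padrear 15.57 sep 19.7 mm
the job is handed in; nothing more can be done
None
```

I handed the job in at about 35 s with the pin home and released, and the trigger still held squeezed. By the top-camera pictures the pad is pushed back 6–8 mm, about half way, and the backstop moved only about 2 mm. The sign-off gave no verdict, and I could not measure the pad force directly.

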